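Clear the spot under the syrup pump, set the jug there and pump a dose

TASK

Someone left the grey tumbler in front of the syrup pump: first stand it upright on the wooden draining rack, clear of the mug. Then stand the steel jug on the counter with its mouth centred under the pump's spout, let go of it, and only then press the pump head all the way down, hold it there a moment, and let it spring back up. Drop and tip nothing, leave the mug, the capped bottle, the tin and the sugar jar where they are, and leave the jug standing under the spout.

Things in the scene. Friction and masses are not known exactly. Their poses are not given: they have to be found in the camera images.
- pump_top (a point): Centre of the flat top of the pump head of the white pump bottle: a black round cap 42 mm across and 18 mm thick, 205 mm above the counter at rest. It moves with the head. The bottle is 68 mm across, stands on an 80 mm square wooden foot 18 mm high right under this point, and is fixed to the counter. The point's -x axis points along the spout, its z axis up.
- spout_tip (a point): Opening at the end of the black pump spout, 95 mm horizontally from the pump's axis (along -x of this point), 169 mm above the counter at rest; faces down and moves with the head. The spout is an 11 mm round tube whose top is 201 mm above the counter and which reaches 101 mm from the axis.
- pump_head (a joint): Downward travel of the pump head in m: 0 at rest (up), 0.020 fully down on its stop. Spring: 3 N to start, 9 N fully down; it comes back up by itself.
- rack_top (a point): Centre of the top of the wooden slatted draining rack, fixed to the counter: 240 mm long (along its x) by 147 mm wide (along its y), top 30 mm above the counter. z is up. It may be on the robot's left or right.
- jug_center (a point): Centre (half-way up) of the straight round body of the loose steel jug: 72 mm across, 105 mm high, open on top, 0.3 kg, its underside 52.5 mm below this point. z is up; its handle is on its -x side.
- jug_handle (a point): Grip point in the jug's upright handle bar, 75 mm from the jug's axis on its -x side and 72 mm above its underside. The bar is 14 mm wide (along the jug's y: pinch it this way, from above), 12 mm deep, and runs from 30 to 100 mm above the underside; 33 mm of free space lies between bar and body, bridged at the top and lower end by 14 mm wide arms.
- tumbler_center (a point): Centre (half-way up) of the loose grey tumbler, a straight open cup 58 mm across, 120 mm high, 0.18 kg, its underside 60 mm below this point. z is up. It stands in front of the pump, just out from the spout.
- mug: Bystander: white mug standing on the rack, 72 mm across, 85 mm high, its loop handle reaching about 35 mm beyond the body on its +y side. Origin at the centre of its underside. Leave it there.
- bottle: Bystander: loose white bottle like the pump's, with a black screw cap and no spout, 68 mm across, 188 mm high, close to the pump. Origin at the centre of its underside.
- tin: Bystander: loose square metal tea tin with a dark lid, 79 x 79 mm, 147 mm high, close to the pump. Origin at the centre of its underside.
- jar: Bystander: loose low white sugar jar with a flat wooden lid and a small knob, 76 mm across, 86 mm high to the top of the knob, close to the pump. Bottle, tin and jar stand on either side of the pump and beside the spout, in changing order. Origin at the centre of its underside.
Mind the look-alikes: they are no part of the job. Leave any orange look-alike of the part that bears pump_top alone.

How it is judged:
By the outcome, as a careful person would: the job done as asked, in the order asked, and still so for the second after the job is handed in, with the robot touching nothing.
It also fails if it takes over 72 s, if anything falls off the work surface, if the arm or the gripper's body presses on something with over 40 N, if the wrist force passes 120 N, or if a joint passes its speed limit or range.

ROBOT

A 6-joint arm with a two-finger parallel gripper is mounted at the origin on the work surface. World frame = base frame: x ahead of the robot, y to its left, z up, the work surface at z = 0. Lengths are in mm, angles in rad, forces in N, time in s.
With the tool pointing down it reaches from about 300 to 850 mm from the base axis. Payload 4.2 kg.
Tool frame: the origin (TCP) lies on the centre line of the jaws, within the pads' length; the fingertips stand 8 mm ahead of it and the grasp point (between the pads) lies 11 mm behind it (robot.tip_extent is the distance from the TCP to the fingertips, in mm); z points along the fingers, x is the direction in which the jaws open and shut, and the axes are right-handed (so a half turn about z gives the same grasp; the last joint's range is limited). The gripper opens to 91 mm and grips with 3 to 60 N. Pads are 32 mm wide; open, the fingers measure 118 mm over their backs; the gripper's body (76 mm by 178 mm) begins 60 mm behind the grasp point.
Start: joints at [-1.257, 0.32, 1.565, -0, 1.257, -0.02], TCP at [188.394, -543.277, 221.976] pointing down, gripper open.
Joint ranges: [-3.11, 3.11], [-0.84, 2.01], [0.21, 2.61], [-1.34, 4.49], [0.05, 2.63], [-2.56, 2.56]. Speed limits (rad/s): [2.57, 2.57, 3.14, 3.14, 3.14, 3.14].

INTERFACE

Orientations are given as a unit quaternion [x, y, z, w].
In Python, from station import robot, cams, workorder, finder gives the robot as it stands. The module is installed in compiled form; this text tells all that it offers.
- The arm moves only by the shell command python3 -m creep 'ROWS' [FORCE]. ROWS is JSON, a list of rows, each a list of 5 numbers: the shift along the tool's x, y, z in m, then the turn about the tool's z in rad, then the finger opening in m, from 0 to 0.0912. A call has 1 to 20 rows; each row is the pose to reach, as a shift and turn from the pose commanded when the call began, along the tool's axes at that moment; what a row does not reach only later rows make up. A row lasts 1/8 s, in which the tool goes at most 62.5 mm and 10.7 degrees, less where a joint would pass 70% of its speed; a pose out of reach is approached as far as the arm can. A call with a gripper value outside its range is refused whole. The fingers move at their own pace and stop on an object; FORCE is the grip in N (left out, the last holds). Time passes only in rows, so rows that repeat a pose let the fingers close. It gives the time, the measured TCP pose, the force and the opening at its end, in the units of the state.
- robot.state(): the state, without advancing time (a new reading comes with each control period).
- cams.get_image(name): name is "scene" or "top" or "wrist"; returns a dict with "image" (400x640x3 uint8, red, green, blue), "fx", "fy", "cx", "cy" (pixels), "distortion" ([k1, k2, p1, p2, k3] as OpenCV has them; the pictures are not rectified), "R" (3x3) and "t" (3): a world point X has camera coordinates R X + t; the wrist camera has in their place "mount" (4x4, takes a point from camera to tool coordinates, whose origin is the TCP and whose axes are the tool frame's). Camera axes: x right, y down, z forward; pixel columns grow to the right and rows downward; lengths in mm; the calibration is good to about 2 mm. A picture is of the moment at which its call begins: read the wrist's pose just before it. There is no depth.
- workorder.finish_job(): hands the job in, once; it reports no verdict.
Trained networks look in the newest picture that a camera, given by its name, has taken for a name from the list of things; names that differ only in an ending like _2 or _b are one class to them, and where a whole thing is asked for, a point or a joint stands for the part that bears it (a point fixed in the world has none). Each returns a list of dicts, best first, with "confidence" (0 to 1); they miss things now and then, are a little off and sometimes report something else, mostly with a low value. They report only what shows in the picture. A call takes as long as a camera call. They do not tell look-alikes from the thing itself.
- finder.spot_in(target, camera): "xy" ([column, row] in pixels, amid what is visible of it).
The state is a dict: "time": time; "q": joint angles; "joint_velocities": joint speeds; "tau": joint torques, N m; "ee_pos": TCP position; "ee_rot": TCP orientation; "wrist_force": force on the tool from outside, world axes, zero at the start; "torque": the same for the moment, N m; "width": finger opening in mm.
Only numpy, scipy, OpenCV 4.12 (cv2) and the standard library are available. Lean on these libraries where they do the work, as an engineer would, in place of code of your own. Each camera call takes 0.05 s, during which the arm holds its last target.

## Working session

There is one attempt and no reset: what is moved stays moved. The work goes in short steps, Python scripts to look and compute and a shell command to move; the robot and the scene stay as the last step left them, time stands still between calls to the robot, and variables do not carry over. Pictures are saved under pics/ and viewed, and the job is handed in when it is done.

```bash
mkdir -p pics; ls
cat > h.py <<'E'
import numpy as np, cv2
from station import robot, cams, workorder, finder
def ray(im,px):
    K=np.array([[im['fx'],0,im['cx']],[0,im['fy'],im['cy']],[0,0,1]])
    u=cv2.undistortPoints(np.array([[px]],float),K,np.array(im['distortion']))[0,0]
    return np.array([u[0],u[1],1.])
def onplane(im,px,z):
    R=np.array(im['R']);t=np.array(im['t'])
    d=R.T@ray(im,px);c=-R.T@t
    return c+d*(z-c[2])/d[2]
def proj(im,P):
    K=np.array([[im['fx'],0,im['cx']],[0,im['fy'],im['cy']],[0,0,1]])
    P=np.atleast_2d(np.array(P,float))
    return cv2.projectPoints(P,cv2.Rodrigues(np.array(im['R']))[0],np.array(im['t'],float),K,np.array(im['distortion']))[0][:,0]
def save(im,n): cv2.imwrite('pics/'+n+'.png',cv2.cvtColor(im['image'],cv2.COLOR_RGB2BGR))
E
python3 - <<'E'
from h import *
print({k:np.round(v,3) for k,v in robot.state().items()})
for c in ['scene','top']:
    im=cams.get_image(c); save(im,c+'0')
    print(c,im['fx'],np.round(-np.array(im['R']).T@np.array(im['t'])))
    for n in ['pump_top','spout_tip','pump_head','rack_top','jug_center','jug_handle','tumbler_center','mug','bottle','tin','jar']:
        print(n,[(np.round(d['xy']),round(d['confidence'],2)) for d in finder.spot_in(n,c)[:3]])
E
```

```text
pics
{'time': np.float64(0.0), 'q': array([-1.257,  0.32 ,  1.566, -0.   ,  1.257, -0.02 ]), 'joint_velocities': array([-0.001, -0.   , -0.001,  0.001,  0.   , -0.   ]), 'tau': array([ -0.   , -41.245, -23.197,   0.073,   0.046,  -0.   ]), 'ee_pos': array([ 188.245, -542.792,  221.128]), 'ee_rot': array([ 0.815, -0.58 , -0.001, -0.001]), 'wrist_force': array([-0.216,  0.184, -0.743]), 'torque': array([-0.004,  0.035,  0.063]), 'width': np.float64(90.991)}
scene 402.0884841275733 [1082. -178.  909.]
pump_top [(array([307., 218.]), 0.84), (array([201., 306.]), 0.69), (array([279., 194.]), 0.51)]
spout_tip [(array([308., 216.]), 0.67), (array([203., 308.]), 0.55)]
pump_head [(array([202., 302.]), 0.76), (array([306., 213.]), 0.73), (array([355., 240.]), 0.24)]
rack_top [(array([192., 250.]), 0.82)]
jug_center [(array([403., 158.]), 0.67), (array([265., 269.]), 0.3)]
jug_handle [(array([401., 161.]), 0.89), (array([185., 207.]), 0.24)]
tumbler_center [(array([279., 192.]), 0.87)]
mug [(array([184., 209.]), 0.83)]
bottle [(array([265., 269.]), 0.71)]
tin [(array([337., 199.]), 0.72)]
jar [(array([356., 242.]), 0.71), (array([309., 215.]), 0.59)]
top 394.58695320724723 [ 422.    8. 1171.]
pump_top [(array([429., 139.]), 0.67), (array([335., 182.]), 0.56)]
spout_tip [(array([429., 138.]), 0.61), (array([334., 180.]), 0.59)]
pump_head [(array([334., 176.]), 0.78), (array([428., 142.]), 0.59)]
rack_top [(array([417., 244.]), 0.72), (array([369., 181.]), 0.3)]
jug_center [(array([209., 248.]), 0.71)]
jug_handle [(array([206., 247.]), 0.73)]
tumbler_center [(array([336., 246.]), 0.56)]
mug [(array([423., 264.]), 0.84)]
bottle [(array([372., 179.]), 0.8)]
tin [(array([295., 215.]), 0.79)]
jar [(array([290., 186.]), 0.89)]
```

View pics/scene0.png

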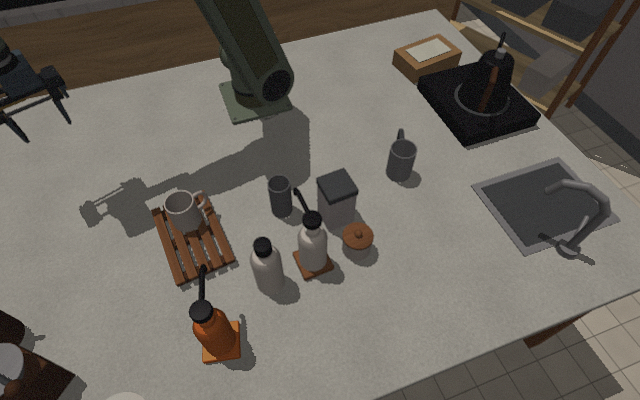

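View pics/top0.png

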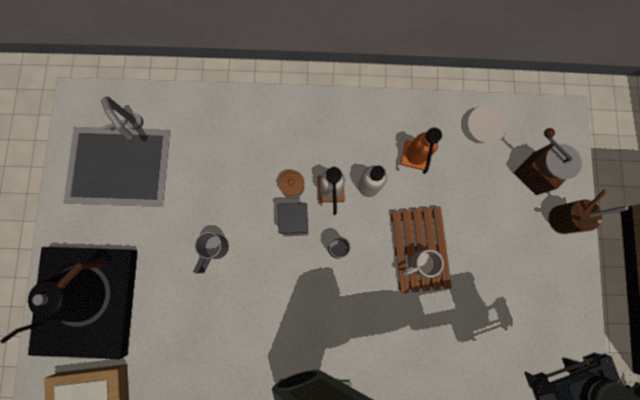

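The white pump's head is at (334,175) in the top view, with its spout pointing down to about (335,212). The tumbler is at (339,246) and the jug at (210,245), its handle towards (200,268). The rack is at (420,250), with the mug at its near end (428,263) and its handle to the left. The orange pump at (428,140) is the look-alike. Next I'll zoom in.

Run:
```python
import cv2
t=cv2.imread('pics/top0.png')
cv2.imwrite('pics/topz.png',cv2.resize(t[160:300,275:465],None,fx=4,fy=4,interpolation=2))
cv2.imwrite('pics/topj.png',cv2.resize(t[220:290,170:250],None,fx=7,fy=7,interpolation=2))
t=cv2.imread('pics/scene0.png')
cv2.imwrite('pics/scz.png',cv2.resize(t[120:300,250:430],None,fx=3.3,fy=3.3,interpolation=2))
```

```text
(no output)
```

View pics/topz.png

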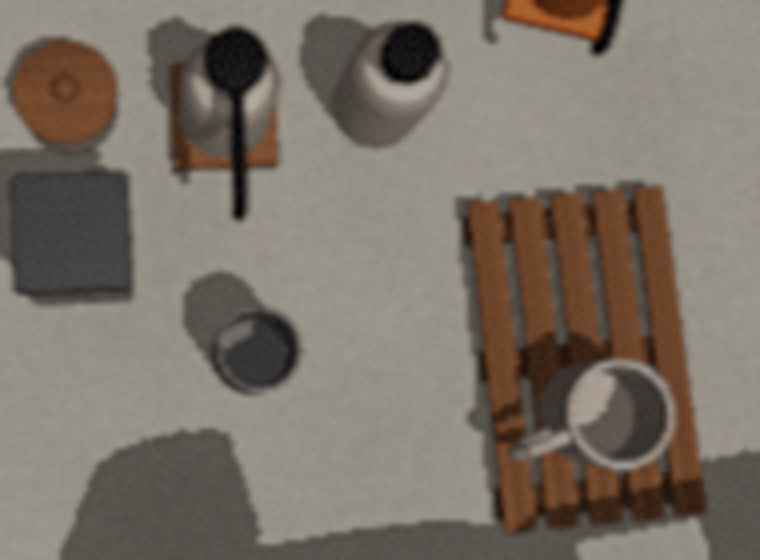

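View pics/topj.png

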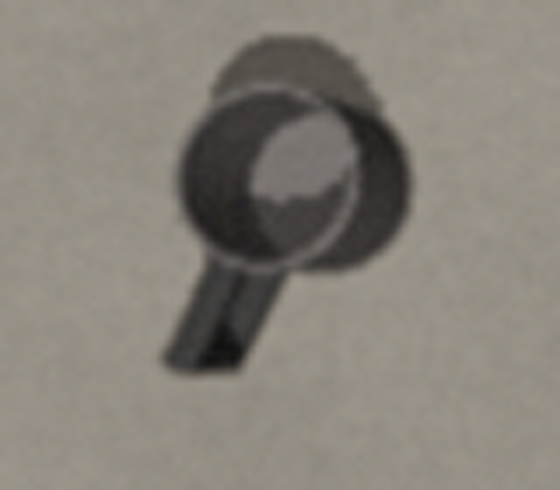

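View pics/scz.png

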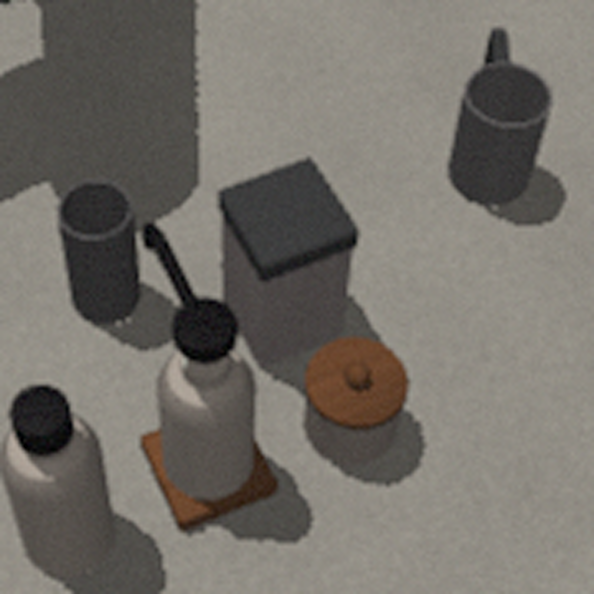

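Run:
```python
from h import *
im=cams.get_image('top')
f=lambda X,Y:((X+.5)/4-.5+275,(Y+.5)/4-.5+160)
g=lambda X,Y:((X+.5)/7-.5+170,(Y+.5)/7-.5+220)
P=dict(cap=(f(235,62),205),spoutend=(f(240,216),195),tumbler=(f(256,350),120),rTL=(f(470,200),30),rTR=(f(662,187),30),rBR=(f(703,510),30),rBL=(f(508,530),30),
mug=(f(621,414),85),mugh=(f(520,452),50),t1=(f(12,172),147),t2=(f(128,170),147),t3=(f(131,293),147),t4=(f(15,290),147),jar=(f(64,88),86),bottle=(f(410,52),188),jug=(g(269,177),105),jh=(g(190,362),100))
for k,(p,z) in P.items(): print(k,np.round(onplane(im,p,z),1))
im=cams.get_image('scene')
s=lambda X,Y:((X+.5)/3.3-.5+250,(Y+.5)/3.3-.5+120)
P=dict(cap=(s(206,325),205),spoutend=(s(150,232),190),tumbler=(s(98,212),120),jug=(s(507,95),105),jh=(s(499,38),100),bottle=(s(42,405),188),jar=(s(358,366),86),t1=(s(222,204),147),t2=(s(310,160),147),t3=(s(357,233),147),t4=(s(264,270),147))
for k,(p,z) in P.items(): print(k,np.round(onplane(im,p,z),1))
print(robot.state()['time'])
```

```text
cap [645.6 -30.4 205. ]
spoutend [549.7 -36.3 195. ]
tumbler [470.3 -52.5 120. ]
rTL [ 588.3 -212.3   30. ]
rTR [ 602.4 -354.5   30. ]
rBR [ 369.5 -380.4   30. ]
rBL [ 352.2 -239.9   30. ]
mug [ 435.3 -306.    85. ]
mugh [ 407.4 -244.1   50. ]
t1 [580.4 111.7 147. ]
t2 [584.1  35.7 147. ]
t3 [503.4  31.  147. ]
t4 [503.1 106.2 147. ]
jar [650.5  84.2  86. ]
bottle [ 659.8 -143.   188. ]
jug [466.5 297.1 105. ]
jh [395.6 323.4 100. ]
cap [651.1 -29.3 205. ]
spoutend [558.1 -35.7 190. ]
tumbler [475.4 -52.4 120. ]
jug [467.1 298.8 105. ]
jh [402.6 325.9 100. ]
bottle [ 660.2 -141.5  188. ]
jar [650.2  86.4  86. ]
t1 [521.2  30.1 147. ]
t2 [505.4 106.3 147. ]
t3 [580.2 111.4 147. ]
t4 [586.8  37.  147. ]
1.3
```

```bash
cat >> h.py <<'E'
from scipy.spatial.transform import Rotation as Ro
def to(x,y,z,yaw=None):
    s=robot.state(); R=Ro.from_quat(s['ee_rot']).as_matrix()
    d=R.T@(np.array([x,y,z])-s['ee_pos'])/1000
    cy=np.arctan2(R[1,0],R[0,0])
    print('t',round(float(s['time']),2),'pos',np.round(s['ee_pos'],1),'yaw',round(np.degrees(cy),1),'w',round(float(s['width']),1),'F',np.round(s['wrist_force'],1))
    print('shift',np.round(d,4),'turn',None if yaw is None else round(float(-(np.radians(yaw)-cy)),3))
def wim():
    s=robot.state(); im=cams.get_image('wrist'); R=Ro.from_quat(s['ee_rot']).as_matrix()
    M=np.array(im['mount'],float); Rwc=R@M[:3,:3]; c=R@M[:3,3]+s['ee_pos']
    im['R']=Rwc.T; im['t']=-Rwc.T@c
    return im
E
python3 - <<'E'
from h import *
to(440,-58,250)
im=wim(); print(np.round(im['mount'],2))
E
```

```text
t 1.3 pos [ 188.4 -543.3  222. ] yaw -70.9 w 91.2 F [-0.8  0.2 -0.5]
shift [-0.3761 -0.3967 -0.0281] turn None
[[   1.     -0.      0.     -0.42]
 [   0.      0.97    0.25  -68.78]
 [  -0.     -0.25    0.97 -162.11]
 [   0.      0.      0.      1.  ]]
```

```bash
python3 -m creep '[[-0.05,-0.053,-0.028,0,0.0912],[-0.1,-0.105,-0.028,0,0.0912],[-0.14,-0.15,-0.028,0,0.0912],[-0.18,-0.19,-0.028,0,0.0912],[-0.22,-0.23,-0.028,0,0.0912],[-0.26,-0.27,-0.028,0,0.0912],[-0.3,-0.31,-0.028,0,0.0912],[-0.34,-0.355,-0.028,0,0.0912],[-0.36,-0.38,-0.028,0,0.0912],[-0.376,-0.397,-0.028,0,0.0912],[-0.376,-0.397,-0.028,0,0.0912]]'
python3 - <<'E'
from h import *
to(440,-58,250)
im=wim(); save(im,'w1'); im2=cams.get_image('scene'); save(im2,'s1')
for n,z in [('pump_top',205),('spout_tip',190),('tumbler_center',60)]:
    for d in finder.spot_in(n,'wrist')[:2]: print(n,d['xy'],d['confidence'],np.round(onplane(im,d['xy'],z),1))
E
```

```text
time: 2.72
ee_pos: [440.8, -56.9, 249.9]
ee_rot: [0.816, -0.579, 0.0, 0.0]
wrist_force: [0.9, -0.4, 0.3]
width: 90.8
t 2.73 pos [440.8 -56.9 249.9] yaw -70.7 w 90.8 F [ 0.9 -0.4  0.3]
shift [ 0.0007  0.0011 -0.0001] turn None
pump_top [351.9, 36.4] 0.81 [568.  -33.9 205. ]
pump_top [328.2, 167.5] 0.53 [482.7 -48.1 205. ]
spout_tip [352.2, 37.4] 0.85 [572.  -34.4 190. ]
spout_tip [40.4, 69.0] 0.73 [479.  166.1 190. ]
tumbler_center [331.0, 169.2] 0.93 [465.8 -62.1  60. ]
```

View pics/w1.png

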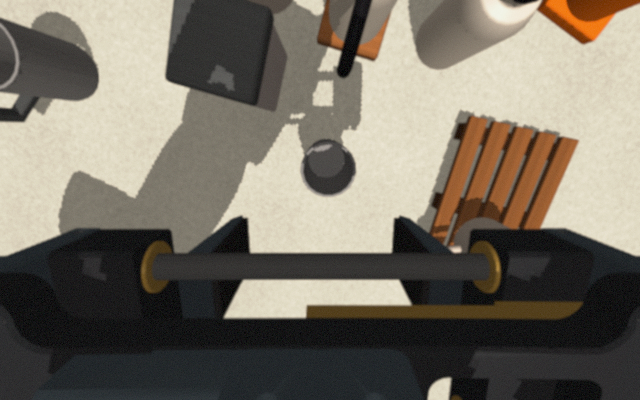

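View pics/s1.png

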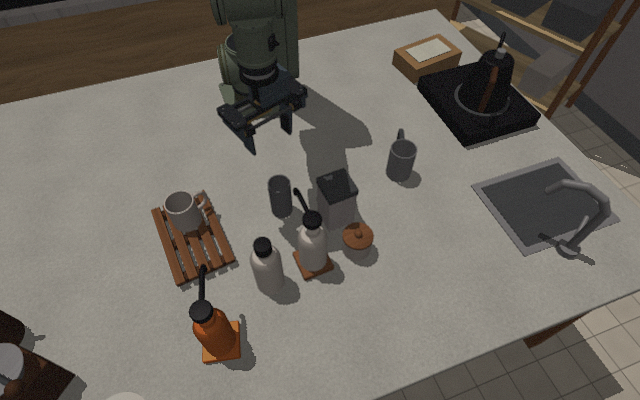

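The scene view shows the gripper body is wide along its jaw direction. In the wrist view the tumbler rim is at (328,167) and the spout end at (345,73).

Run:
```python
from h import *
im=wim()
print('tum',np.round(onplane(im,(328,167),120),1)); 
for z in (169,175,185): print('spout',np.round(onplane(im,(344.5,72),z),1))
s=cv2.imread('pics/w1.png'); cv2.imwrite('pics/w1z.png',cv2.resize(s[0:200,270:410],None,fx=4,fy=4,interpolation=2)[:600])
cv2.imwrite('pics/w1z.png',cv2.resize(s[0:200,250:450],None,fx=3,fy=3,interpolation=2))
to(473,-53,150)
```

```text
tum [472.8 -55.5 120. ]
spout [552.8 -39.6 169. ]
spout [551.7 -39.6 175. ]
spout [549.7 -39.4 185. ]
t 3.02 pos [440.  -58.7 250. ] yaw -71.0 w 91.0 F [0.4 0.9 0.4]
shift [ 0.0054 -0.0331  0.1   ] turn None
```

View pics/w1z.png

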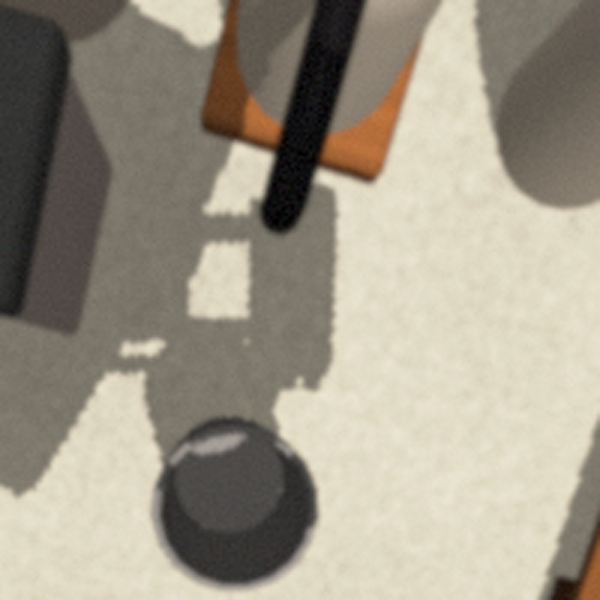

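```bash
python3 -m creep '[[0.0065,-0.0325,0.03,0,0.0912],[0.0065,-0.0325,0.07,0,0.0912],[0.0065,-0.0325,0.11,0,0.0912],[0.0065,-0.0325,0.14,0,0.0912],[0.0065,-0.0325,0.166,0,0.0912],[0.0065,-0.0325,0.166,0,0.0912],[0.0065,-0.0325,0.166,0,0.07],[0.0065,-0.0325,0.166,0,0.05],[0.0065,-0.0325,0.166,0,0.045],[0.0065,-0.0325,0.166,0,0.045],[0.0065,-0.0325,0.166,0,0.045],[0.0065,-0.0325,0.166,0,0.045]]' 20
python3 - <<'E'
from h import *
to(473,-54,84)
save(wim(),'w2')
E
```

```text
time: 4.53
ee_pos: [473.5, -53.5, 84.6]
ee_rot: [0.815, -0.58, 0.0, -0.0]
wrist_force: [-0.8, 0.5, 5.7]
width: 59.0
t 4.53 pos [473.5 -53.5  84.6] yaw -70.9 w 59.0 F [-0.8  0.5  5.7]
shift [0.0003 0.0007 0.0006] turn None
```

View pics/w2.png

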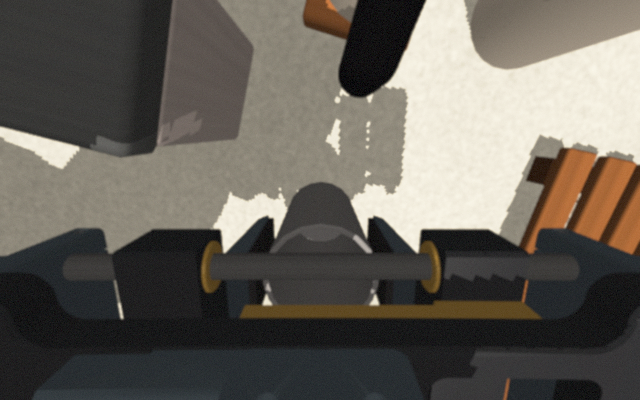

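```bash
python3 -m creep '[[0,0,-0.015,0,0.045],[0,0,-0.045,0,0.045],[0.01,0,-0.07,0,0.045],[0.035,0.002,-0.08,0,0.045],[0.07,0.003,-0.08,0,0.045],[0.105,0.005,-0.08,0,0.045],[0.14,0.006,-0.08,0,0.045],[0.175,0.008,-0.08,0,0.045],[0.205,0.01,-0.08,0,0.045],[0.23,0.011,-0.08,0,0.045],[0.243,0.011,-0.078,0,0.045],[0.245,0.011,-0.065,0,0.045],[0.245,0.011,-0.05,0,0.045],[0.245,0.011,-0.05,0,0.045]]'
python3 - <<'E'
from h import *
to(542.6,-289.3,115)
save(wim(),'w3'); save(cams.get_image('scene'),'s3')
E
```

```text
time: 6.32
ee_pos: [541.6, -287.0, 131.8]
ee_rot: [0.815, -0.579, -0.002, 0.0]
wrist_force: [-0.3, 1.1, -1.4]
width: 58.7
t 6.33 pos [ 541.6 -287.   131.8] yaw -70.8 w 58.7 F [-0.3  1.1 -1.4]
shift [ 0.0026 -0.0003  0.0168] turn None
```

View pics/w3.png

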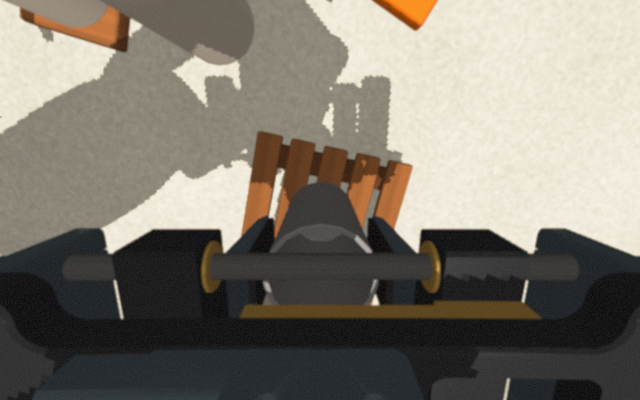

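View pics/s3.png

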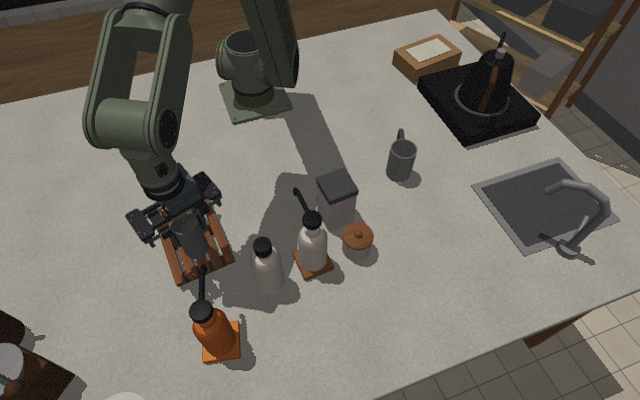

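The tumbler hangs upright over the far half of the rack. I'll lower it slowly and watch the force.

```bash
python3 -m creep '[[0,0,0.008,0,0.045],[0,0,0.013,0,0.045],[0,0,0.016,0,0.045],[0,0,0.017,0,0.045]]'
python3 -m creep '[[0,0,0,0,0.045]]'
```

```text
time: 6.92
ee_pos: [542.9, -288.5, 116.7]
ee_rot: [0.815, -0.58, -0.0, 0.0]
wrist_force: [-0.6, 0.3, -1.2]
width: 58.3
time: 7.05
ee_pos: [543.1, -288.6, 117.0]
ee_rot: [0.815, -0.58, 0.0, 0.0]
wrist_force: [-0.6, 0.7, -1.9]
width: 58.5
```

```bash
python3 -m creep '[[0,0,0.001,0,0.045],[0,0,0.0015,0,0.045],[0,0,0.0015,0,0.045]]'
python3 -m creep '[[0,0,0.0005,0,0.045],[0,0,0.001,0,0.045],[0,0,0.001,0,0.045]]'
```

```text
time: 7.42
ee_pos: [543.0, -288.5, 115.5]
ee_rot: [0.815, -0.58, 0.0, 0.0]
wrist_force: [-0.1, -0.2, -1.2]
width: 58.5
time: 7.8
ee_pos: [543.0, -288.5, 114.7]
ee_rot: [0.815, -0.58, 0.0, 0.0]
wrist_force: [-1.1, -0.7, 0.2]
width: 58.6
```

```bash
python3 -m creep '[[0,0,0.001,0,0.045],[0,0,0.001,0,0.045],[0,0,0.001,0,0.045]]'
```

```text
time: 8.18
ee_pos: [543.1, -288.6, 114.6]
ee_rot: [0.815, -0.58, 0.0, -0.0]
wrist_force: [-1.7, 1.9, 5.8]
width: 58.6
```

```bash
python3 -m creep '[[0,0,0,0,0.062],[0,0,0,0,0.07],[0,0,0,0,0.08],[0,0,0,0,0.09],[0,0,0,0,0.09],[0,0,-0.02,0,0.09],[0,0,-0.05,0,0.09],[0,0,-0.09,0,0.09],[0,0.02,-0.12,0,0.09],[0,0.05,-0.13,0,0.09],[0,0.05,-0.13,0,0.09]]'
python3 - <<'E'
from h import *
to(392,325,200,68)
im=wim();save(im,'w4'); im=cams.get_image('top'); save(im,'t4');im=cams.get_image('scene'); save(im,'s4')
for n in ['jug_center','jug_handle']:
  print(n,finder.spot_in(n,'scene')[:1])
t=cv2.imread('pics/t4.png')
cv2.imwrite('pics/t4z.png',cv2.resize(t[160:300,275:465],None,fx=4,fy=4,interpolation=2))
E
```

```text
time: 9.55
ee_pos: [494.9, -305.6, 244.9]
ee_rot: [0.814, -0.581, 0.001, 0.0]
wrist_force: [0.1, 0.3, 0.6]
width: 90.1
t 9.55 pos [ 494.9 -305.6  244.9] yaw -71.0 w 90.1 F [0.1 0.3 0.6]
shift [-0.6298 -0.1082  0.0438] turn -2.426
jug_center [{'xy': [400.7, 158.6], 'confidence': 0.98}]
jug_handle [{'xy': [400.3, 159.9], 'confidence': 0.8}]
```

View pics/t4z.png

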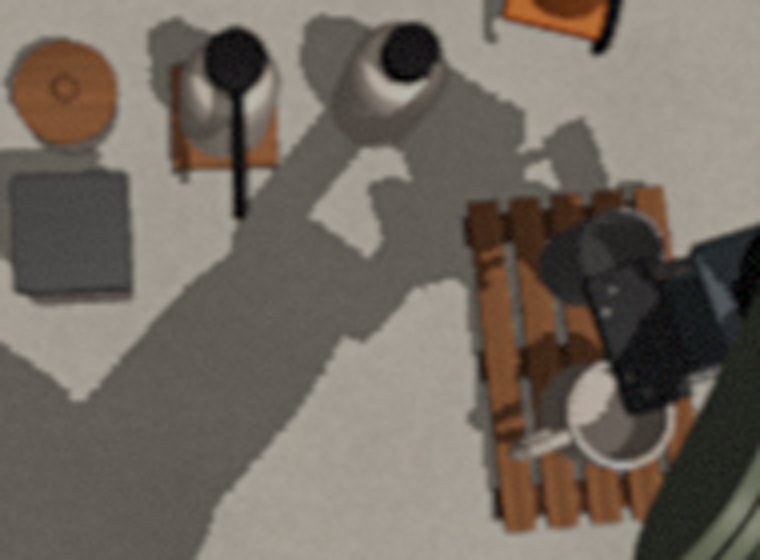

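View pics/w4.png

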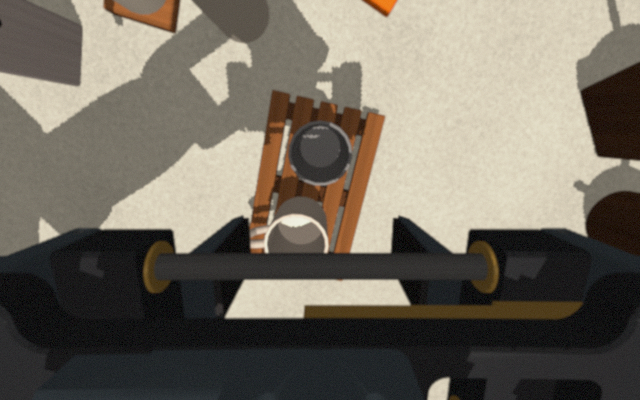

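Tumbler stands upright on the rack; the mug hasn't moved (rim still at (621,414) in the crop). Next is the jug.

```bash
python3 -m creep '[[-0.03,-0.005,0,-0.1,0.09],[-0.08,-0.014,0,-0.28,0.09],[-0.13,-0.023,0,-0.46,0.09],[-0.18,-0.032,0,-0.64,0.09],[-0.23,-0.041,0,-0.82,0.09],[-0.28,-0.05,0,-1.0,0.08],[-0.33,-0.06,0,-1.18,0.07],[-0.38,-0.068,0,-1.36,0.06],[-0.43,-0.077,0,-1.54,0.05],[-0.48,-0.086,0.01,-1.72,0.05],[-0.53,-0.095,0.02,-1.9,0.05],[-0.58,-0.104,0.03,-2.08,0.05],[-0.61,-0.109,0.04,-2.26,0.05],[-0.628,-0.113,0.044,-2.4,0.05],[-0.628,-0.113,0.044,-2.426,0.05],[-0.628,-0.113,0.044,-2.426,0.05]]'
python3 - <<'E'
from h import *
to(397,325,200,68)
im=wim();save(im,'w5')
for n,z in [('jug_center',52),('jug_handle',100)]:
  for d in finder.spot_in(n,'wrist')[:2]: print(n,d,np.round(onplane(im,d['xy'],z),1))
E
```

```text
time: 11.8
ee_pos: [396.7, 325.1, 199.2]
ee_rot: [0.829, 0.56, -0.0, 0.0]
wrist_force: [0.7, 0.5, 0.5]
width: 50.0
t 11.8 pos [396.7 325.1 199.2] yaw 68.0 w 50.0 F [0.7 0.5 0.5]
shift [ 0.      0.0003 -0.0008] turn 0.001
jug_center {'xy': [323.9, 248.3], 'confidence': 0.89} [458.  304.4  52. ]
jug_handle {'xy': [320.0, 248.8], 'confidence': 0.82} [437.5 307.9 100. ]
```

View pics/w5.png

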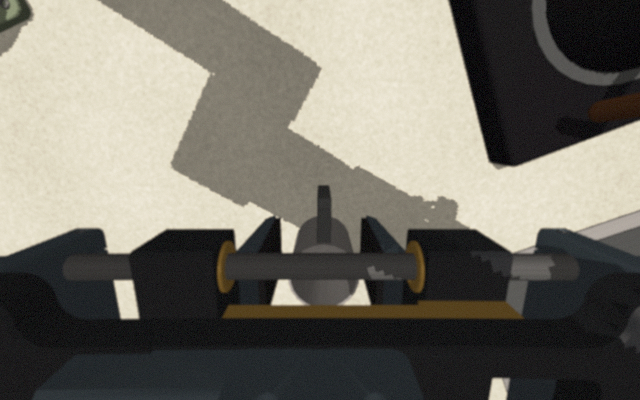

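Run:
```python
from h import *
im=wim()
a=onplane(im,(324,187),100);b=onplane(im,(324,216),100)
print(a,b,np.degrees(np.arctan2(*(a-b)[[1,0]])))
c=np.array([467,298,0.])
best=None
v=im['image'].copy()
for th in [158]:
    d=np.array([np.cos(np.radians(th)),np.sin(np.radians(th)),0]);n=np.array([-d[1],d[0],0])
    pts=[c+d*r+n*s+[0,0,100] for r,s in ((81,7),(81,-7),(36,7),(36,-7))]+[c+36*np.array([np.cos(t),np.sin(t),0])+[0,0,105] for t in np.linspace(0,6.28,40)]
    for p in proj(im,pts): cv2.circle(v,tuple(int(x) for x in np.round(p)),1,(255,0,0),-1)
cv2.imwrite('pics/w5z.png',cv2.resize(v[160:320,240:410,::-1],None,fx=4,fy=3.7,interpolation=2))
```

```text
[381.72805508 334.37855153 100.        ] [408.07530387 323.83337564 100.        ] 158.1868252351615
```

View pics/w5z.png

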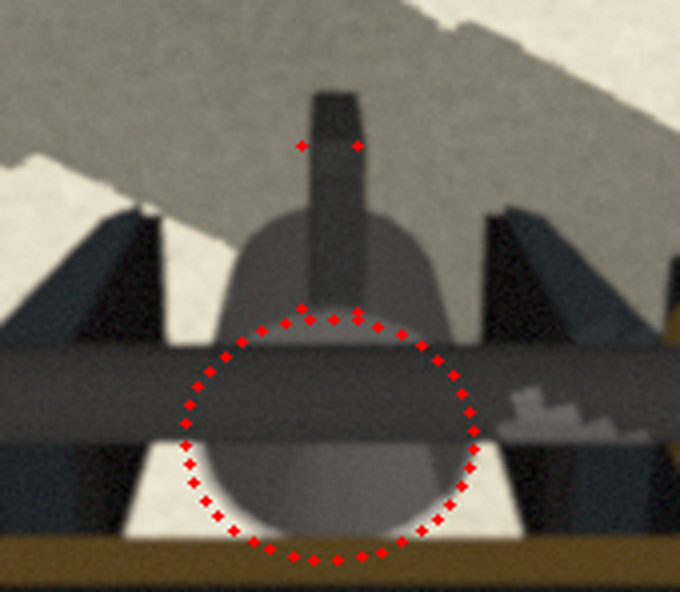

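```bash
python3 -m creep '[[0.0025,0,0.03,0,0.05],[0.0025,0,0.065,0,0.05],[0.0025,0,0.095,0,0.05],[0.0025,0,0.115,0,0.05],[0.0025,0,0.125,0,0.05],[0.0025,0,0.125,0,0.04],[0.0025,0,0.125,0,0.03],[0.0025,0,0.125,0,0.02],[0.0025,0,0.125,0,0.01],[0.0025,0,0.125,0,0.005],[0.0025,0,0.125,0,0.005]]' 50
python3 - <<'E'
from h import *
to(398,327.3,74,68)
save(wim(),'w6')
E
```

```text
time: 13.38
ee_pos: [397.9, 327.9, 74.9]
ee_rot: [0.828, 0.56, 0.0, 0.0]
wrist_force: [-1.6, -0.5, 5.3]
width: 13.3
t 13.38 pos [397.9 327.9  74.9] yaw 68.1 w 13.3 F [-1.6 -0.5  5.3]
shift [-0.0005  0.0003  0.0009] turn 0.002
```

View pics/w6.png

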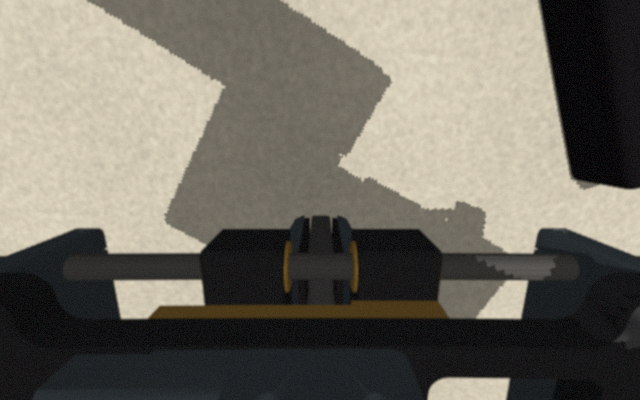

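```bash
python3 -m creep '[[0,0,-0.008,0,0.005],[0,0,-0.022,0,0.005],[-0.01,0.002,-0.03,0,0.005],[-0.03,0.006,-0.03,-0.03,0.005],[-0.06,0.011,-0.03,-0.09,0.005],[-0.095,0.017,-0.03,-0.15,0.005],[-0.13,0.023,-0.03,-0.21,0.005],[-0.165,0.029,-0.03,-0.28,0.005],[-0.2,0.036,-0.03,-0.35,0.005],[-0.23,0.045,-0.03,-0.42,0.005],[-0.255,0.06,-0.03,-0.49,0.005],[-0.28,0.077,-0.03,-0.56,0.005],[-0.305,0.095,-0.03,-0.63,0.005],[-0.33,0.113,-0.03,-0.7,0.005],[-0.355,0.131,-0.03,-0.77,0.005],[-0.375,0.146,-0.03,-0.84,0.005],[-0.39,0.157,-0.03,-0.89,0.005],[-0.396,0.161,-0.03,-0.907,0.005],[-0.396,0.161,-0.03,-0.907,0.005]]'
python3 - <<'E'
from h import *
to(487.5,-74.5,104,120)
im=wim();save(im,'w7'); im=cams.get_image('top'); save(im,'t7');im=cams.get_image('scene'); save(im,'s7')
t=cv2.imread('pics/t7.png')
cv2.imwrite('pics/t7z.png',cv2.resize(t[155:285,275:405],None,fx=4.6,fy=4.6,interpolation=2))
t=cv2.imread('pics/s7.png')
cv2.imwrite('pics/s7z.png',cv2.resize(t[120:300,220:420],None,fx=3.3,fy=3.3,interpolation=2))
E
```

```text
time: 15.8
ee_pos: [399.1, -99.8, 104.6]
ee_rot: [0.5, 0.866, -0.0, -0.0]
wrist_force: [-0.1, 0.4, -3.2]
width: 13.6
t 15.8 pos [399.1 -99.8 104.6] yaw 120.0 w 13.6 F [-0.1  0.4 -3.2]
shift [-0.0223  0.0892  0.0005] turn 0.0
```

View pics/t7z.png

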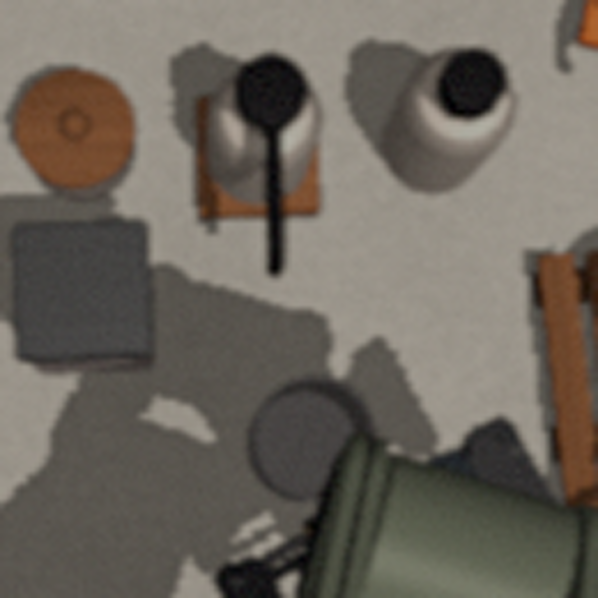

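View pics/s7z.png

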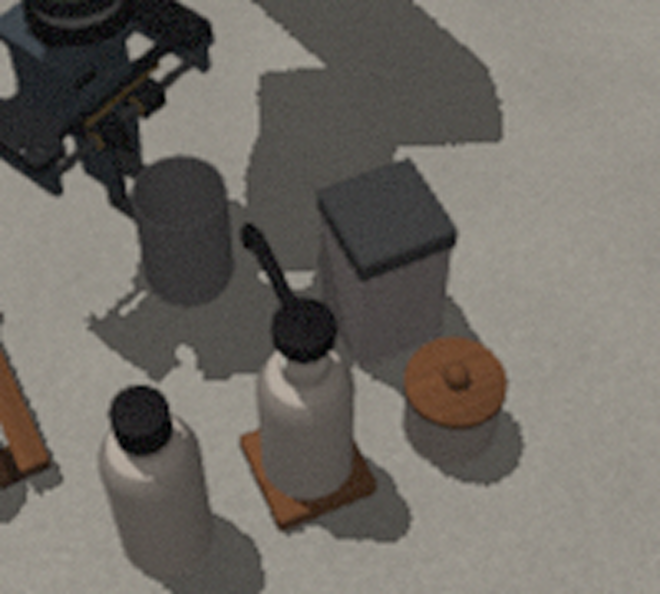

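View pics/w7.png

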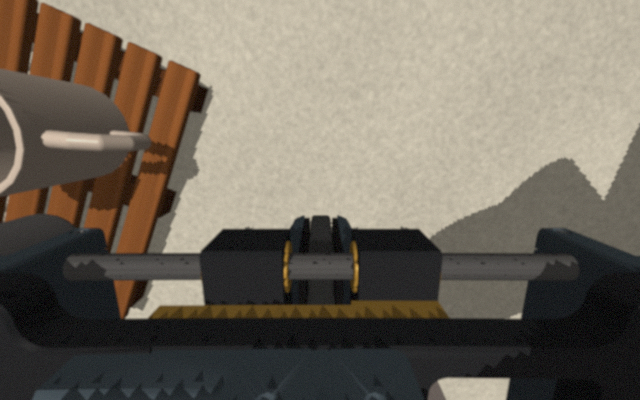

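Run:
```python
from h import *
T=cams.get_image('top');S=cams.get_image('scene')
f=lambda X,Y:((X+.5)/4.6-.5+275,(Y+.5)/4.6-.5+155)
s=lambda X,Y:((X+.5)/3.3-.5+220,(Y+.5)/3.3-.5+120)
def o(n,im,p,z): r=onplane(im,p,z);print(n,np.round(r,1));return r
# two-view triangulation helper
o('jugT',T,f(303,438),135); o('jugS',S,s(181,187),135)
c1=o('capT',T,f(271,92),205); c2=o('capS',S,s(304,330),205)
for z in (180,190,201): o('spT%d'%z,T,f(275,273),z)
for z in (169,175,180,190): o('spS%d'%z,S,s(247,232),z)
# project hypothesised model
for a in (176,178,180,182,184):
    d=np.array([np.cos(np.radians(a)),np.sin(np.radians(a))])
    for c in ((648,-30),):
        e=np.array(c)+101*d
        pt=proj(T,[[*e,190]])[0];ps=proj(S,[[*e,190]])[0]
        print(a,np.round(((pt-[275,155]+.5)*4.6,(ps-[220,120]+.5)*3.3)).tolist())
```

```text
jugT [462.7 -56.7 135. ]
jugS [460.1 -58.9 135. ]
capT [646.9 -30.8 205. ]
capS [654.4 -31.2 205. ]
spT180 [550.8 -36.4 180. ]
spT190 [549.5 -36.  190. ]
spT201 [548.  -35.5 201. ]
spS169 [542.3 -32.9 169. ]
spS175 [546.6 -34.1 175. ]
spS180 [550.3 -35.  180. ]
spS190 [557.6 -37.  190. ]
176 [[251.0, 277.0], [262.0, 215.0]]
178 [[258.0, 277.0], [257.0, 217.0]]
180 [[264.0, 278.0], [252.0, 218.0]]
182 [[271.0, 278.0], [247.0, 220.0]]
184 [[277.0, 278.0], [243.0, 221.0]]
```

```bash
python3 -m creep '[[-0.003,0.012,0,0,0.005],[-0.008,0.032,0.005,0,0.005],[-0.013,0.052,0.01,0,0.005],[-0.018,0.072,0.015,0,0.005],[-0.021,0.085,0.02,0,0.005],[-0.0225,0.09,0.02,0,0.005],[-0.0225,0.0905,0.02,0,0.005],[-0.0225,0.0905,0.02,0,0.005]]'
python3 - <<'E'
from h import *
to(489,-74,75,120)
im=cams.get_image('top'); save(im,'t8');im=cams.get_image('scene'); save(im,'s8')
t=cv2.imread('pics/t8.png')
cv2.imwrite('pics/t8z.png',cv2.resize(t[160:260,285:385],None,fx=6,fy=6,interpolation=2))
t=cv2.imread('pics/s8.png')
cv2.imwrite('pics/s8z.png',cv2.resize(t[140:300,240:380],None,fx=3.7,fy=3.7,interpolation=2))
E
```

```text
time: 17.05
ee_pos: [488.6, -73.9, 84.6]
ee_rot: [0.499, 0.866, -0.0, -0.0]
wrist_force: [0.1, 0.3, -4.3]
width: 13.4
t 17.05 pos [488.6 -73.9  84.6] yaw 120.1 w 13.4 F [ 0.1  0.3 -4.3]
shift [-0.0003  0.0003  0.0096] turn 0.001
```

View pics/t8z.png

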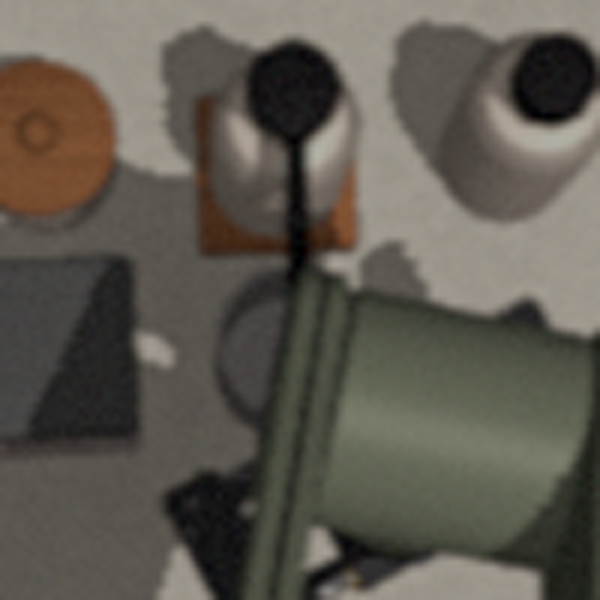

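View pics/s8z.png

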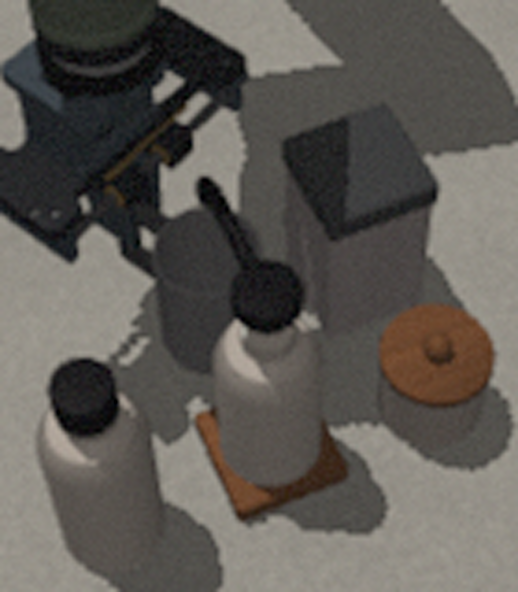

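```bash
python3 -m creep '[[0,0,0.004,0,0.005],[0,0,0.007,0,0.005],[0,0,0.0085,0,0.005],[0,0,0.009,0,0.005],[0,0,0.009,0,0.005]]'
python3 - <<'E'
from h import *
S=cams.get_image('scene');v=S['image'].copy()
tcp=robot.state()['ee_pos']; 
c=np.array([tcp[0]+75*.866,tcp[1]+75*.5,105+tcp[2]-74.9]);print(c)
v=cv2.resize(v[140:300,240:380],None,fx=3.7,fy=3.7,interpolation=2)
def dot(P,col):
  for p in proj(S,P): cv2.circle(v,tuple(int(x) for x in ((p-[240,140]+.5)*3.7)),1,col,-1)
dot([c+36*np.array([np.cos(t),np.sin(t),0]) for t in np.linspace(0,6.28,60)],(255,0,0))
dot([[552.5,-36.5,169]],(0,255,0))
dot([[648,-31,205]]+[[648+21*np.cos(t),-31+21*np.sin(t),205] for t in np.linspace(0,6.28,40)],(0,255,0))
cv2.imwrite('pics/s9z.png',v[:,:,::-1])
E
```

```text
time: 17.77
ee_pos: [489.2, -73.8, 75.4]
ee_rot: [0.499, 0.866, -0.0, 0.0]
wrist_force: [-0.2, 0.1, -3.2]
width: 13.6
[554.18653772 -36.31541566 105.56790647]
```

View pics/s9z.png

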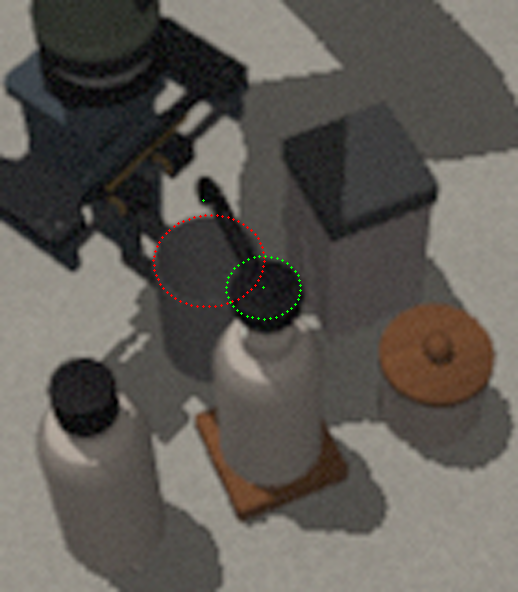

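```bash
python3 -m creep '[[0,0,0.001,0,0.005],[0,0,0.001,0,0.005],[0,0,0.001,0,0.005]]'
python3 -m creep '[[0,0,0.001,0,0.005],[0,0,0.001,0,0.005],[0,0,0.001,0,0.005]]'
```

```text
time: 18.2
ee_pos: [489.3, -74.0, 75.0]
ee_rot: [0.499, 0.866, 0.0, 0.0]
wrist_force: [-3.2, -1.0, 4.4]
width: 13.7
time: 18.58
ee_pos: [489.3, -74.0, 74.9]
ee_rot: [0.499, 0.866, 0.0, 0.001]
wrist_force: [-4.9, -0.5, 11.5]
width: 13.7
```

```bash
python3 -m creep '[[0,0,-0.001,0,0.005],[0,0,-0.001,0,0.02],[0,0,-0.001,0,0.03],[0,0,-0.001,0,0.04],[0,0,-0.001,0,0.04],[0,0,-0.001,0,0.04],[0,0,-0.02,0,0.04],[0,0,-0.05,0,0.04],[0,-0.005,-0.08,0,0.04],[0,-0.04,-0.11,0,0.04],[0,-0.08,-0.15,0,0.03],[0,-0.1,-0.19,0,0.02],[0,-0.1,-0.19,0,0.01]]'
python3 - <<'E'
from h import *
im=wim();save(im,'w10')
T=cams.get_image('top'); S=cams.get_image('scene')
for I,n,(x0,x1,y0,y1),k in ((T,'t10',(285,385,160,260),6),(S,'s10',(240,380,140,300),3.7)):
  v=cv2.resize(I['image'][y0:y1,x0:x1],None,fx=k,fy=k,interpolation=2)
  def dot(P,col):
    for p in proj(I,P): cv2.circle(v,tuple(int(x) for x in ((p-[x0,y0]+.5)*k)),1,col,-1)
  dot([np.array([554,-36.3,105])+36*np.array([np.cos(t),np.sin(t),0]) for t in np.linspace(0,6.28,60)],(255,0,0))
  dot([[649,-31,205]]+[[649+21*np.cos(t),-31+21*np.sin(t),205] for t in np.linspace(0,6.28,40)],(0,255,0))
  cv2.imwrite('pics/%s.png'%n,v[:,:,::-1])
to(649,-31,260,120)
print(robot.state()['q'])
E
```

```text
time: 20.2
ee_pos: [403.3, -125.0, 266.6]
ee_rot: [0.5, 0.866, 0.001, 0.004]
wrist_force: [0.9, 0.6, -0.5]
width: 12.9
t 20.35 pos [ 402.3 -123.7  262.6] yaw 120.1 w 10.0 F [-0.9 -0.6  0.4]
shift [-0.0435  0.2599  0.0023] turn 0.002
[-3.25620169e-01  4.73513951e-02  1.80785927e+00  1.26910700e-04
  1.28776115e+00 -2.42163991e+00]
```

View pics/t10.png

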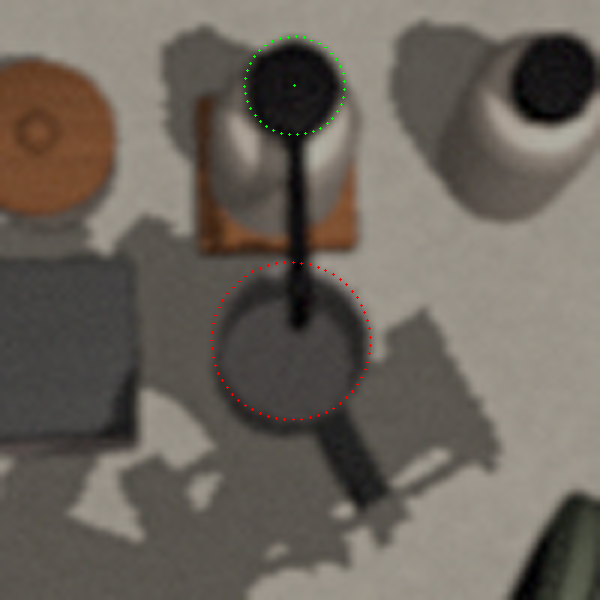

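View pics/s10.png

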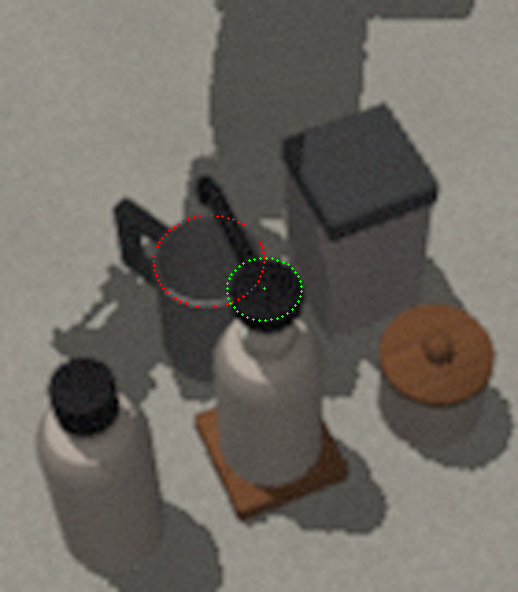

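Run:
```python
from h import *
T=cams.get_image('top')
v=T['image'][200:250,310:360].astype(float); v=np.clip((v-20)*2.2,0,255).astype(np.uint8)
v=cv2.resize(v,None,fx=12,fy=12,interpolation=2)
for (c,z,col,r) in (((554,-36.3),105,(255,0,0),36),((554,-36.3),0,(0,0,255),36),((554,-36.5),169,(0,255,0),5.5)):
  P=[[c[0]+r*np.cos(t),c[1]+r*np.sin(t),z] for t in np.linspace(0,6.28,60)]
  for p in proj(T,P): cv2.circle(v,tuple(int(x) for x in ((p-[310,200]+.5)*12)),2,col,-1)
cv2.imwrite('pics/t11.png',v[:,:,::-1])
w=cv2.imread('pics/w10.png');cv2.imwrite('pics/w10b.png',w)
```

```text
(no output)
```

View pics/t11.png

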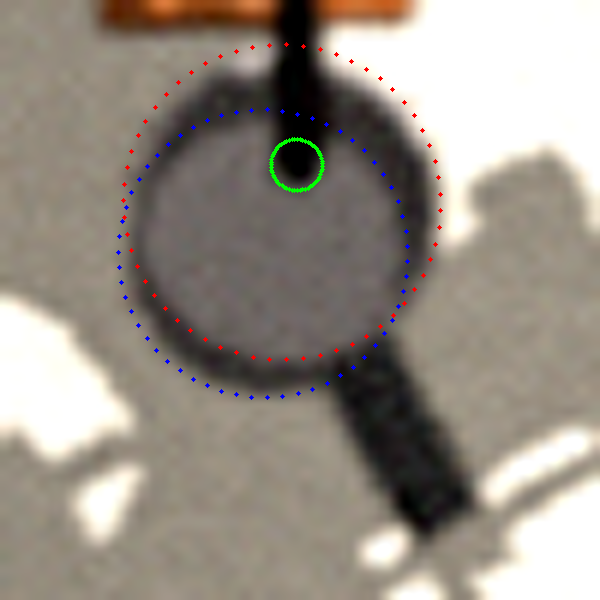

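Spout and jug mouth agree to about 2–3 mm in both views: in the enhanced top crop the tip is at (298,165), and the jug's circles fit around it. The jug is released and standing, handle at lower right. Next I'll press with closed fingers.

```bash
python3 -m creep '[[-0.004,0.02,0,0.05,0],[-0.01,0.055,0,0.12,0],[-0.016,0.095,0,0.2,0],[-0.022,0.135,0,0.28,0],[-0.029,0.175,0,0.36,0],[-0.036,0.215,0,0.44,0],[-0.041,0.245,0.005,0.5,0],[-0.0435,0.261,0.015,0.52,0],[-0.0435,0.261,0.022,0.52,0],[-0.0435,0.261,0.022,0.52,0]]' 10
python3 - <<'E'
from h import *
im=wim();save(im,'w12'); save(cams.get_image('scene'),'s12')
t=cv2.imread('pics/s12.png')
cv2.imwrite('pics/s12z.png',cv2.resize(t[100:300,220:400],None,fx=3,fy=3,interpolation=2))
to(650,-31,197,90)
E
```

```text
time: 21.65
ee_pos: [648.8, -31.0, 240.1]
ee_rot: [0.705, 0.709, -0.001, -0.001]
wrist_force: [-0.2, -0.5, -0.3]
width: 0.8
t 21.75 pos [649.4 -31.2 241.8] yaw 90.3 w 0.5 F [-0.3 -0.3 -0.8]
shift [0.0002 0.0006 0.0448] turn 0.005
```

View pics/w12.png

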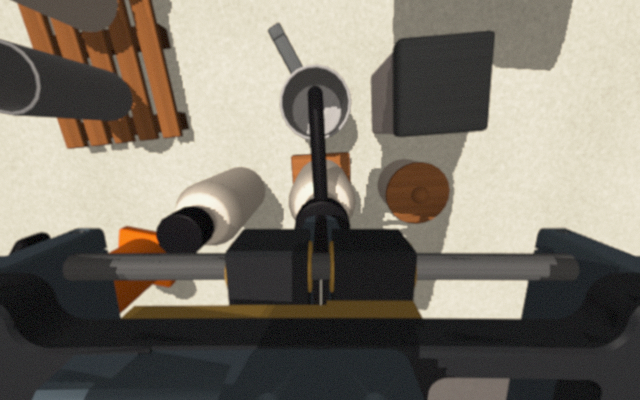

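View pics/s12z.png

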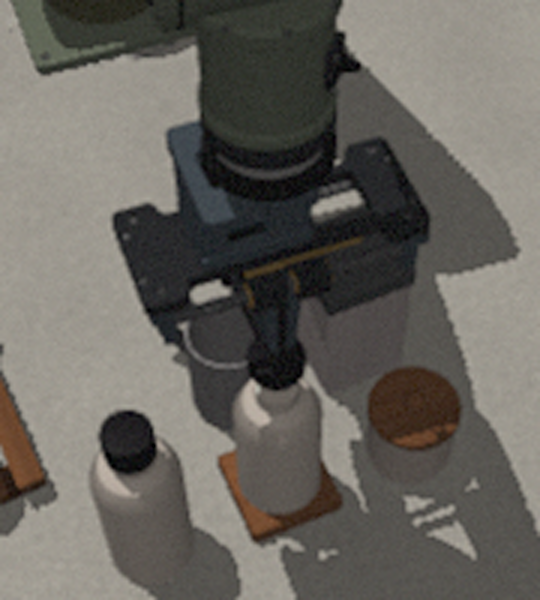

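The wrist view shows the jug mouth (rim centre near (315,102)) with the spout ending over it at about (316,90). I'll check that offset before pressing.

Run:
```python
from h import *
im=wim()
v=cv2.resize(im['image'][50:170,255:375],None,fx=5,fy=5,interpolation=2)
def dot(P,col):
    for p in proj(im,P): cv2.circle(v,tuple(int(x) for x in ((p-[255,50]+.5)*5)),1,col,-1)
dot([[554+36*np.cos(t),-36.3+36*np.sin(t),105] for t in np.linspace(0,6.28,60)],(255,0,0))
dot([[554+5.5*np.cos(t),-36.5+5.5*np.sin(t),169] for t in np.linspace(0,6.28,30)],(0,255,0))
dot([[554+5.5*np.cos(t),-36.5+5.5*np.sin(t),195] for t in np.linspace(0,6.28,30)],(0,255,255))
cv2.imwrite('pics/w13.png',v[:,:,::-1])
```

```text
(no output)
```

View pics/w13.png

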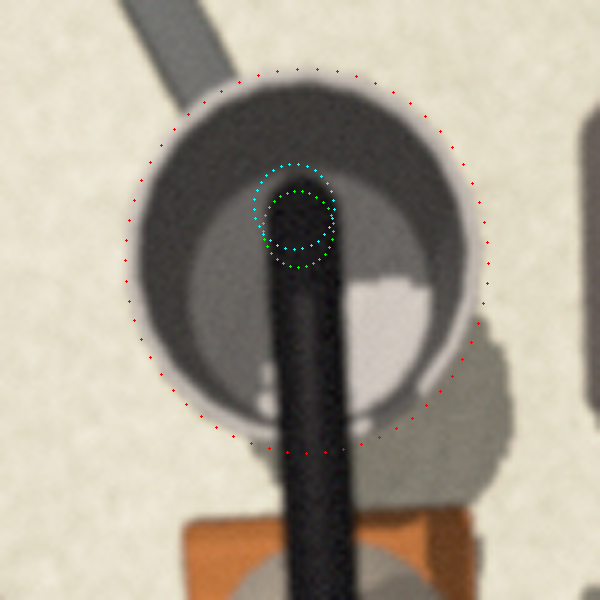

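Jug and spout agree within about 2 mm. Pressing now.

```bash
python3 -m creep '[[0,0,0.015,0,0],[0,0,0.024,0,0],[0,0,0.029,0,0],[0,0,0.034,0,0],[0,0,0.038,0,0],[0,0,0.042,0,0],[0,0,0.045,0,0],[0,0,0.047,0,0],[0,0,0.048,0,0],[0,0,0.048,0,0]]'
```

```text
time: 23.05
ee_pos: [649.7, -30.8, 194.7]
ee_rot: [0.705, 0.709, -0.0, 0.0]
wrist_force: [-4.6, -0.4, 8.1]
width: 0.4
```

```bash
python3 -m creep '[[0,0,0.001,0,0],[0,0,0.002,0,0],[0,0,0.002,0,0]]'
python3 -m creep '[[0,0,0.001,0,0],[0,0,0.001,0,0],[0,0,0.001,0,0]]'
python3 - <<'E'
from h import *
im=wim();save(im,'w14')
cv2.imwrite('pics/w14z.png',cv2.resize(im['image'][20:220,220:420,::-1],None,fx=3,fy=3,interpolation=2))
E
```

```text
time: 23.42
ee_pos: [649.7, -30.8, 193.3]
ee_rot: [0.705, 0.709, -0.0, 0.0]
wrist_force: [-5.3, -0.0, 9.1]
width: 0.5
time: 23.8
ee_pos: [649.7, -30.8, 193.2]
ee_rot: [0.705, 0.709, 0.0, 0.001]
wrist_force: [-7.0, 0.3, 14.2]
width: 0.6
```

View pics/w14z.png

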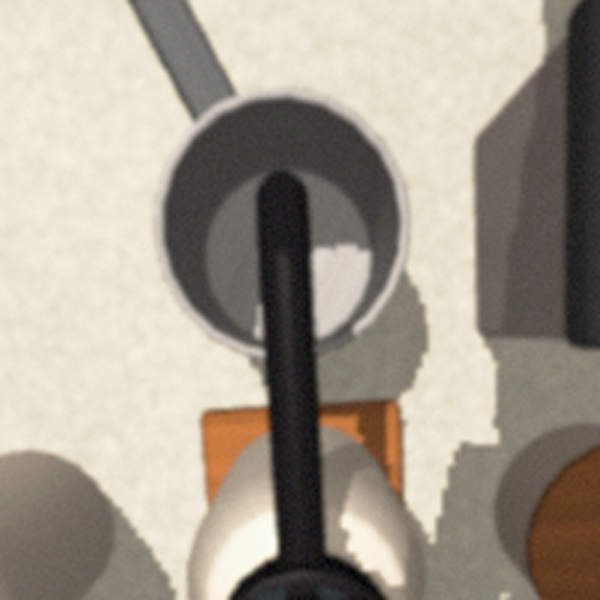

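The head is on its stop: the TCP stays at 193.2 while the force climbs to 14 N, above the 9 N spring. I'll hold it, then lift off slowly.

```bash
python3 -m creep '[[0,0,0.001,0,0],[0,0,0.001,0,0],[0,0,0.001,0,0],[0,0,0.001,0,0],[0,0,0.001,0,0],[0,0,0.001,0,0]]'
python3 -m creep '[[0,0,-0.005,0,0],[0,0,-0.012,0,0],[0,0,-0.02,0,0],[0,0,-0.035,0,0],[0,0,-0.06,0,0],[0,0,-0.1,0,0],[0,-0.04,-0.11,0,0],[0,-0.09,-0.11,0,0],[0,-0.14,-0.11,0,0],[0,-0.19,-0.11,0,0],[0,-0.24,-0.11,0,0],[0,-0.28,-0.11,0,0],[0,-0.3,-0.11,0,0],[0,-0.3,-0.11,0,0],[0,-0.3,-0.11,0,0]]'
python3 - <<'E'
from h import *
T=cams.get_image('top');save(T,'t15');save(cams.get_image('scene'),'s15')
v=np.hstack([cv2.resize(cv2.imread('pics/t15.png')[150:300,270:470],None,fx=2,fy=2),cv2.resize(cv2.imread('pics/s15.png')[130:330,150:350],None,fx=1.5,fy=1.5)])
v=cv2.resize(cv2.imread('pics/t15.png')[150:300,270:470],None,fx=4,fy=4,interpolation=2);cv2.imwrite('pics/t15z.png',v)
v=cv2.resize(cv2.imread('pics/s15.png')[130:340,150:400],None,fx=2.8,fy=2.8,interpolation=2);cv2.imwrite('pics/s15z.png',v)
print(robot.state()['time'],robot.state()['ee_pos'],robot.state()['wrist_force'])
E
```

```text
time: 24.6
ee_pos: [649.7, -30.8, 193.2]
ee_rot: [0.705, 0.709, 0.0, 0.001]
wrist_force: [-8.1, 0.5, 16.5]
width: 0.4
time: 26.48
ee_pos: [351.8, -32.4, 299.6]
ee_rot: [0.705, 0.709, 0.0, 0.001]
wrist_force: [-0.3, 0.3, -0.7]
width: 0.2
26.575 [351.60563574 -32.34164928 299.31269959] [-0.32057595  0.23498818 -1.36226807]
```

View pics/t15z.png

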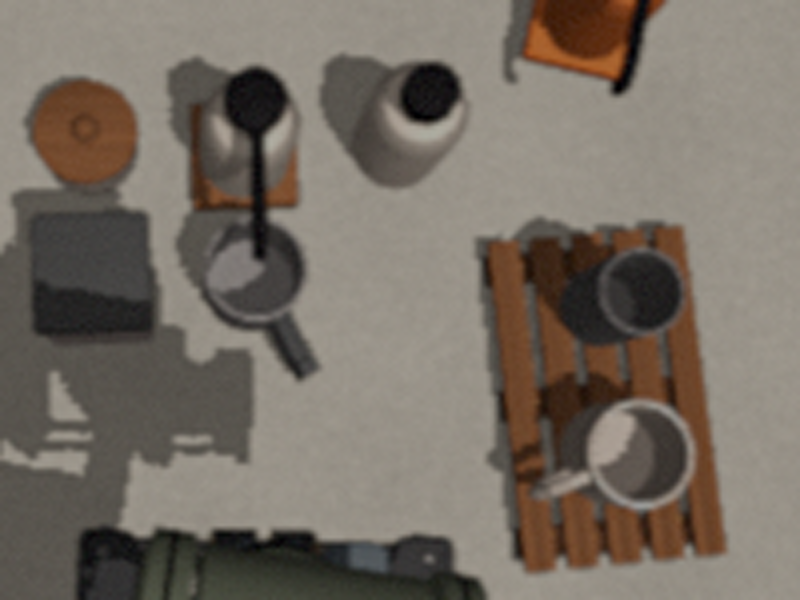

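View pics/s15z.png

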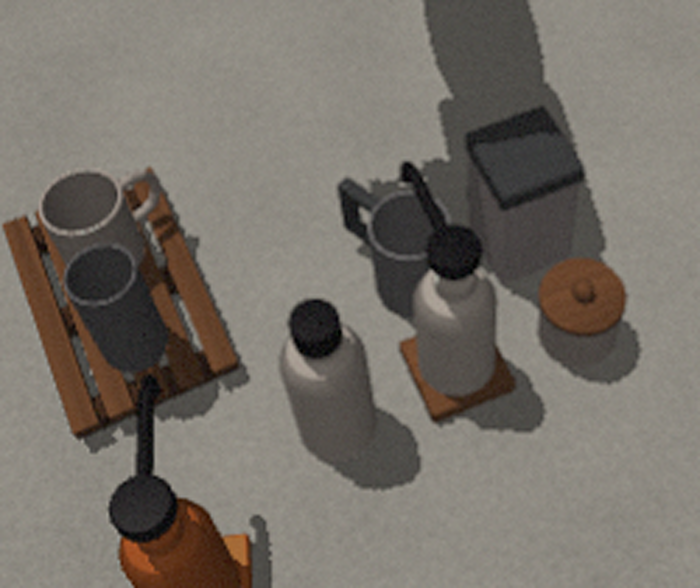

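Run:
```python
from h import *
T=cams.get_image('top'); f=lambda X,Y:((X+.5)/4-.5+270,(Y+.5)/4-.5+150)
print('jug',onplane(T,f(254.5,272),105),'cap',onplane(T,f(256,98),205),'tip edge',onplane(T,f(260,258),169))
print(workorder.finish_job())
```

```text
jug [550.38240811 -36.96181518 105.        ] cap [648.14774379 -30.98040569 205.        ] tip edge [551.79041252 -37.55065081 169.        ]
the job is handed in; nothing more can be done
None
```

The job is done in the order asked and handed in at about 26.7 s of the 72 s allowed. `finish_job` reports no verdict.

- **Tumbler:** It stands upright on the far half of the draining rack, clear of the mug.
- **Jug:** I lifted it by its handle, stood it on the counter under the spout and let go before pressing. The last top view puts the mouth centre at (550, -37) mm. The spout tip works out at about (552–554, -37) mm, so they agree to roughly 2–4 mm.
- **Pump:** I pressed the head with closed fingers until it stopped moving. The tool held at 193.2 mm, about 20 mm below contact, at 14–16 N against the 9 N spring. It was held down for about 1 s, and the later pictures show the head back up.
- **Other things:** The mug, bottle, tin, sugar jar and orange pump look unmoved in the final pictures. The gripper was clear of everything, and no force reading at the end of a move exceeded about 17 N.

**Disagreement between checks:** The top and scene cameras put the pump cap up to 7 mm apart in x (647 and 654 mm). I used 650 mm, and a close wrist-camera check showed jug and spout aligned to about 2 mm before I pressed.

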